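# Switch off the portable tester and snap its case shut

### The arm

A 6-joint arm with a two-finger parallel gripper is mounted at the origin on the work surface. World frame = base frame: x ahead of the robot, y to its left, z up, the work surface at z = 0. Lengths are in m, angles in rad, forces in N, time in s.
With the tool pointing down it reaches from about 0.35 to 0.775 m from the base axis. Payload 7.3 kg.
Tool frame: the origin (TCP) lies midway between the tips of the shut fingers; the grasp point (between the pads) lies 19 mm behind it (robot.grip_depth is the z of the grasp point in the tool frame, in m); z points along the fingers, y is the line along which they close (so a half turn about z gives the same grasp; the last joint's range is limited). The gripper opens to 92 mm and grips with 3 to 60 N. Pads are 19 mm wide; open, the fingers measure 130 mm over their backs; the gripper's body (75 mm by 190 mm) begins 47 mm behind the grasp point.
Start: joints at [-1.296, 0.342, 1.524, -0, 1.275, -0.146], TCP at [0.214, -0.479, 0.227] pointing down, gripper open.
Joint ranges: [-2.53, 2.53], [-0.77, 2.02], [0.04, 2.7], [-1, 4.14], [0.28, 2.66], [-3.11, 3.11]. Speed limits (rad/s): [2.57, 2.57, 3.14, 3.14, 3.14, 3.14].

### API

Orientations are given as [roll, pitch, yaw] about the fixed x, y, z axes, in that order (R = Rz(yaw) Ry(pitch) Rx(roll)).
In Python, from cell import robot, viewer gives the robot as it stands.
- The arm moves only by the tool step_arm, never from a script. Its argument "increments" is a list of rows, each an object with "delta_pos": the shift along the tool's x, y, z in cm, a list of three; "dr": the turn, a rotation vector about the tool's x, y, z in degrees, a list of three; "fingers": the closure, from -1 (fully open) to 1 (shut), so that 0 is half open. In form: [{"delta_pos": [tx, ty, tz], "dr": [wx, wy, wz], "fingers": fingers}, ...]. A call has exactly 5 rows; each row is the pose to reach, as a shift and turn from the pose commanded when the call began, along the tool's axes at that moment; what a row does not reach only later rows make up. A row lasts 1/8 s, in which the tool goes at most 62.5 mm and 10.7 degrees, less where a joint would pass 70% of its speed; a pose out of reach is approached as far as the arm can. A call with a gripper value outside its range is refused whole. The fingers move at their own pace and stop on an object; "newtons" is the grip in N (left out, the last holds). Time passes only in rows, so rows that repeat a pose let the fingers close, or fill a call up. It gives the time, the measured TCP pose, the force, the opening and the grip force at its end, in the units of the state.
- robot.observe(): the state, without advancing time (a new reading comes with each control period).
- viewer.read_camera(name): name is "side" or "top"; returns the picture (420x560x3 uint8, red, green, blue); there is no depth.
- viewer.camera_params(name): a dict with "K" (3x3 intrinsics, pixels), "k1" (the pictures are not rectified: a ray, as slopes to the right and down, at radius r is drawn at 1 + k1 r^2 times it, then the intrinsics apply), "T" (4x4, takes a point from camera to world coordinates). Camera axes: x right, y down, z forward; pixel columns grow to the right and rows downward; lengths in m; the calibration is good to about 2 mm. A picture is of the moment at which its call begins. camera_params takes no time and is no camera call.
- robot.hand_in(): hands the job in; it is judged then, once.
The state is a dict: "time": time; "qpos": joint angles; "qvel": joint speeds; "joint_efforts": joint torques, N m; "tool_pos": TCP position; "tool_rot": TCP orientation; "contact_force": force on the tool from outside, world axes, zero at the start; "torque": the same for the moment, N m; "opening": finger opening in m; "grip_force": force on a finger pad.
Only numpy, scipy, OpenCV 4.12 (cv2) and the standard library are available. Lean on these libraries where they do the work, as an engineer would, in place of code of your own. Each camera call takes 0.05 s, during which the arm holds its last target. There are 200 camera calls.

### The job

Put the portable appliance tester away: at its key bank press the wide OFF key until it stays down by itself and the range key that was down pops up, then fold the lid over and push it down against its gasket until the spring catch at the front snaps over it and holds it shut. Press firmly but do not hammer the keys or slam the lid, and do not knock the other things on the bench about.

Things in the scene. Friction and masses are not known exactly. Their poses are not given: they have to be found in the camera images.
- panel (a point): Centre of the dark control panel of the tester, 70 mm above the bench. Its axes are the case's: +x from the front (catch side, nearest the robot) to the hinge side, +y left, z up. The grey plastic case is 190 mm deep (x), 280 mm wide (y), does not slide; its rim is 15 mm above the panel. Behind the keys are only flat fittings, under 13 mm high. A handle stands 29 mm out on the left side.
- key_off_top (a point): Centre of the top of the OFF key: the wide key at the right-hand (-y) end of one row of five white push keys 8 mm apart, 60 mm long (x) by 46 mm wide (y), top 30 mm above the panel when up, with a thin raised line along it. It is centred 42 mm in front of and 76 mm right of the panel centre. It rises and sinks with the key.
- key_off (a joint): OFF key travel down, m: 0 up. It latches at 0.013 to 0.019 and bottoms on a hard stop 1.5 mm deeper: the stroke differs from tester to tester and shows only as it is pressed. 3 N at first; a bump of 8 to 12 N in the first half of the stroke, where the other key lets go; then 5 to 7 N until the force shoots up at the stop. Let go before the latch it springs back up. Over 35 N on a key is hammering.
- key_a (a joint): Range key travel down, m (0 up, 0.013 to 0.019 latched; springs as OFF). The four are alike: white, 60 x 30 mm, top 30 mm above the panel when up, 11 to 17 mm when latched, in the same row as OFF, centred 30 mm right and 8, 46, 84 mm left of the panel centre; which name sits in which of these places varies. One of the four is down at the start.
- key_b (a joint): Range key travel down, m (0 up, 0.013 to 0.019 latched; springs as OFF). The four are alike: white, 60 x 30 mm, top 30 mm above the panel when up, 11 to 17 mm when latched, in the same row as OFF, centred 30 mm right and 8, 46, 84 mm left of the panel centre; which name sits in which of these places varies. One of the four is down at the start.
- key_c (a joint): Range key travel down, m (0 up, 0.013 to 0.019 latched; springs as OFF). The four are alike: white, 60 x 30 mm, top 30 mm above the panel when up, 11 to 17 mm when latched, in the same row as OFF, centred 30 mm right and 8, 46, 84 mm left of the panel centre; which name sits in which of these places varies. One of the four is down at the start.
- key_d (a joint): Range key travel down, m (0 up, 0.013 to 0.019 latched; springs as OFF). The four are alike: white, 60 x 30 mm, top 30 mm above the panel when up, 11 to 17 mm when latched, in the same row as OFF, centred 30 mm right and 8, 46, 84 mm left of the panel centre; which name sits in which of these places varies. One of the four is down at the start.
- lid_hinge (a point): Middle of the lid's hinge axis, which runs along the case's y axis at the back edge: 95 mm behind the panel centre and 17 mm above the panel. It moves with the case, not with the lid.
- lid_edge (a point): Middle of the lid's free outer edge: the corner of its flat outer (top) face and its front wall, 190 mm from the hinge axis along the lid and 30 mm across its depth. Axes are the lid's: z outward normal of the outer face, x from free edge to hinge. The lid is a grey tray 190 x 280 x 30 mm, 6 mm walls; a steel striker bar 36 mm wide stands 14 mm out from the middle of the front wall.
- lid (a joint): Lid angle, rad: 0 shut, 1.57 upright, stop at 1.75; 1.35 to 1.6 at the start. A stiff hinge: the lid stays where left. Below about 0.04 rad a rubber gasket on the front rim (9 mm proud) and the spring catch push back: shutting takes some 15 to 18 N down near the front edge. Unlatched it stays 0.015 or more open; caught, about 0.004. Faster than 3 rad/s is slamming.
- catch (a joint): Angle of the sprung steel catch, a hook 28 mm wide and 78 mm tall on a bracket in the middle of the case front: 0 at rest (upright, hooked over the striker bar when the lid is shut), growing as the bar pushes it outward (about 0.1 as the bar passes). It snaps in by itself and is not to be handled.
- flask: Steel vacuum flask, 92 mm across, 250 mm tall; leave alone. Origin at the centre of its underside.
- mug: White mug, 82 mm across, 95 mm tall, left of the case; leave alone. Origin at the centre of its underside.
- screwdriver: Screwdriver 200 mm long lying right of the case; leave alone. Origin under its middle.
- tape_roll: Roll of tape, 100 mm across, 48 mm high, lying flat behind the case; leave alone. Origin at the centre of its underside.
- crayon_box: Small carton 75 x 120 x 30 mm right of the case; leave alone. Origin at the centre of its underside.
- battery_pack: Black tool battery 115 x 75 x 61 mm left of the case; leave alone. Origin at the centre of its underside.

How it is judged:
On the way, in this order (a step that is already met when the one before it is completed fails the run):
1. with the lid still open, the OFF key is down past its latch and all four range keys are up (value of joint key_off above 0.0115 m and value of joint each of key_a, key_b, key_c, key_d below 0.003 m and value of joint lid above 0.6 rad), for 0.2 s.
2. the lid is fully shut and the catch has snapped in (value of joint lid below 0.01 rad and value of joint catch below 0.03 rad), for 0.3 s.
At the end, for the whole second after the job is handed in: The OFF key stays latched down (joint over 11.5 mm), all four range keys are up (under 3 mm), the lid is shut and held by its catch (lid angle under 0.010 rad, catch under 0.03 rad), at rest (all of step 2 and value of joint key_off above 0.0115 m and value of joint each of key_a, key_b, key_c, key_d below 0.003 m and velocity of joint lid between -0.05 and 0.05 rad/s); the robot touches nothing.
It fails at once if a key is hammered (the fingers press on a key with more than 35 N) (contact force between the fingers and key_off above 35 N or contact force between the fingers and key_a above 35 N or contact force between the fingers and key_b above 35 N or contact force between the fingers and key_c above 35 N or contact force between the fingers and key_d above 35 N).
It fails at once if the lid is slammed (closing faster than 3 rad/s) (velocity of joint lid below -3 rad/s).
It fails at once if one of the other things on the bench is moved by more than 30 mm or tipped (distance of any of flask, mug, screwdriver, tape_roll, crayon_box, battery_pack from where it was at the start of the episode above 0.03 m or angle between any of flask, mug, tape_roll, crayon_box, battery_pack's own z axis and vertical above 0.35 rad).
It also fails if it takes over 51 s, if anything falls off the work surface, if the arm or the gripper's body presses on something with over 40 N, if the wrist force passes 120 N, or if a joint passes its speed limit or range.

## Working session

There is one attempt and no reset: what is moved stays moved. The work goes in short steps, Python scripts to look and compute and a tool call to move; the robot and the scene stay as the last step left them, time stands still between calls to the robot, and variables do not carry over. Pictures are saved under pics/ and viewed, at most 10 in all, crops included, and the job is handed in when it is done.

Besides the shell and the picture viewer there is one more tool, called after "Call:" by a JSON object that holds its "method" and its "body", one argument or row to a line. step_arm: Moves the arm, as the interface text tells. Its arguments: {"type":"object","properties":{"increments":{"type":"array"},"newtons":{"type":"number"}},"required":["increments"]}

```bash
mkdir -p pics
python3 - <<'E'
from cell import robot, viewer
import cv2,numpy as np
for n in("top","side"):
    cv2.imwrite(f"pics/{n}0.png",viewer.read_camera(n)[:,:,::-1])
    p=viewer.camera_params(n);print(n,np.round(p["K"],1).tolist(),p["k1"],np.round(p["T"],3).tolist())
s=robot.observe();print(s["time"],s["tool_pos"],s["tool_rot"],s["contact_force"])
E
```

```text
top [[489.4, 0.0, 273.6], [0.0, 489.4, 212.4], [0.0, 0.0, 1.0]] -0.027541598874828946 [[-0.002, -0.989, 0.15, 0.381], [-1.0, -0.001, -0.021, 0.103], [0.021, -0.15, -0.988, 1.247], [0.0, 0.0, 0.0, 1.0]]
side [[452.8, 0.0, 277.5], [0.0, 452.8, 216.5], [0.0, 0.0, 1.0]] -0.1409262422544016 [[-0.979, -0.15, 0.136, 0.413], [-0.202, 0.757, -0.622, 0.734], [-0.009, -0.636, -0.771, 0.898], [0.0, 0.0, 0.0, 1.0]]
0.1 [ 0.21438217 -0.47883973  0.22612749] [-3.14026516e+00 -2.09228018e-04  4.20782810e-01] [-0.12094121 -0.2646733   0.2131803 ]
```

View pics/top0.png

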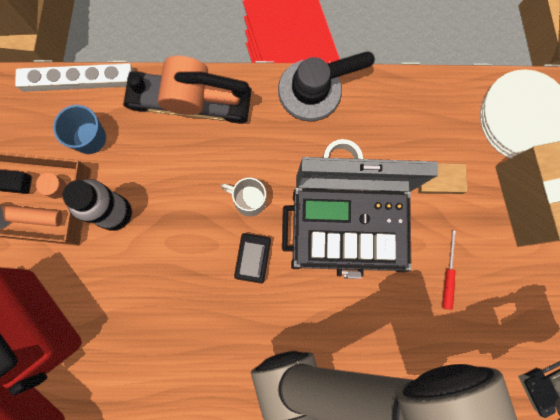

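View pics/side0.png

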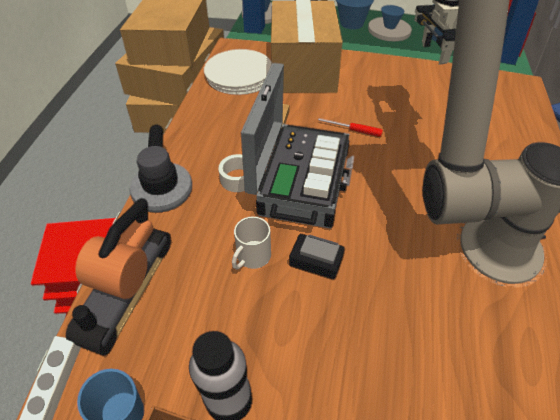

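The top view shows the case at about (352,230), its row of white keys from (318,246) to OFF at (386,246). The catch is at (351,273) and the lid stands open at (368,175). The mug is at (249,196), the battery at (253,257), the carton at (445,178) and the screwdriver at (450,270).

```bash
cat > h.py <<'E'
from cell import robot, viewer
import cv2,numpy as np
from scipy.spatial.transform import Rotation as R
def ray(n,uv,p=None):
    p=viewer.camera_params(n);K=np.array(p["K"]);T=np.array(p["T"]);k=p["k1"]
    uv=np.atleast_2d(uv).astype(float)
    x=cv2.undistortPoints(uv.reshape(-1,1,2),K,np.array([k,0,0,0.]),).reshape(-1,2)
    d=np.c_[x,np.ones(len(x))]@T[:3,:3].T
    return T[:3,3],d
def onz(n,uv,z):
    o,d=ray(n,uv);return o+d*((z-o[2])/d[:,2])[:,None]
def proj(n,P):
    p=viewer.camera_params(n);K=np.array(p["K"]);T=np.linalg.inv(np.array(p["T"]))
    return cv2.projectPoints(np.atleast_2d(P).astype(float),cv2.Rodrigues(T[:3,:3])[0],T[:3,3],K,np.array([p["k1"],0,0,0.]))[0].reshape(-1,2)
def tri(u,v):
    a,d=ray("top",u);b,e=ray("side",v);d=d[0];e=e[0]
    s=np.linalg.lstsq(np.c_[d,-e],b-a,rcond=None)[0];A=a+d*s[0];B=b+e*s[1];return (A+B)/2,np.linalg.norm(A-B)
E
python3 - <<'E'
from h import *
im=cv2.imread("pics/top0.png")
m=cv2.inRange(im,(190,190,190),(255,255,255));m[:225]=0;m[265:]=0;m[:,:305]=0;m[:,402:]=0
big=cv2.resize(im[145:285,275:475],None,fx=4,fy=4,interpolation=cv2.INTER_CUBIC);cv2.imwrite("pics/c1.png",big)
for c in cv2.findContours(m,cv2.RETR_EXTERNAL,cv2.CHAIN_APPROX_NONE)[0]:
    if cv2.contourArea(c)<60: continue
    r=cv2.minAreaRect(c);uv=r[0];b=cv2.boxPoints(r);w=onz("top",b,.1)
    print(np.round(uv,1),np.round(r[1],1),r[2].__round__(1),np.round(onz("top",[uv],.1)[0],4),np.round(np.linalg.norm(np.diff(w[:3],axis=0),axis=1),4))
E
```

```text
[386. 246.] [24. 18.] 90.0 [ 0.4758 -0.1868  0.1   ] [0.043  0.0568]
[366.5 246. ] [24. 11.] 90.0 [ 0.4759 -0.1405  0.1   ] [0.0262 0.0567]
[333.5 245.5] [23. 11.] 90.0 [ 0.4771 -0.0624  0.1   ] [0.0261 0.0543]
[350.5 245. ] [24. 11.] 90.0 [ 0.4783 -0.1026  0.1   ] [0.0262 0.0567]
[318.1 244.2] [11.8 24.3] 3.8 [ 0.4803 -0.026   0.1   ] [0.0573 0.0279]
```

View pics/c1.png

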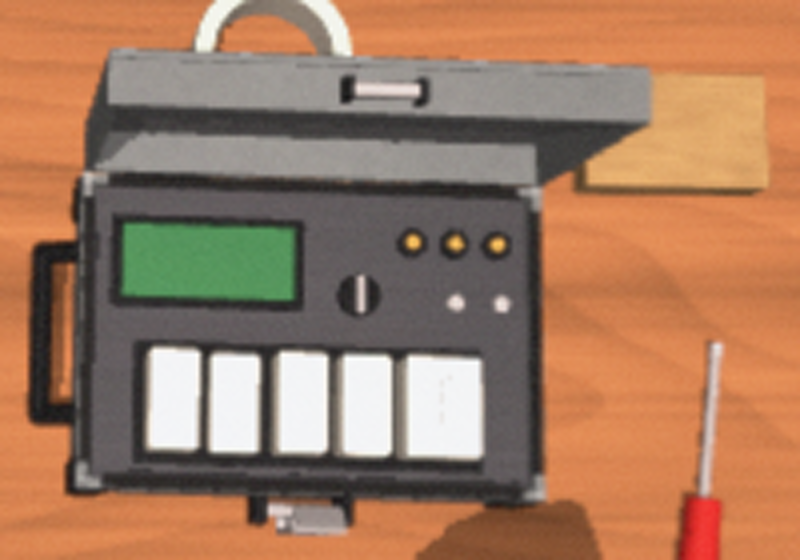

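The crop shows OFF with its thin line at image (386,246). The second and fifth keys look a bit different in height, but it doesn't matter which range key is down. The striker is at about (372,167). Panel estimate: OFF plus the given offset at a yaw of about -0.03.

```bash
cat >> h.py <<'E'
YAW=-.028;OFF=np.array([.476,-.187,.1]);C=R.from_euler("z",YAW).as_matrix()
PAN=OFF+C@[.042,.076,-.03];H=PAN+C@[.095,0,.017]
def face(r,th,h=.03): return H+C@[-r*np.cos(th)+h*np.sin(th),0,r*np.sin(th)+h*np.cos(th)]
def go(p,yaw=YAW):
    s=robot.observe();Rt=R.from_euler("xyz",s["tool_rot"]);T=R.from_euler("xyz",[np.pi,0,yaw])
    print("t",round(s["time"],2),"tcp",np.round(s["tool_pos"],4),"rot",np.round(s["tool_rot"],3),"dcm",np.round(100*Rt.inv().apply(np.array(p)-s["tool_pos"]),2),"dr",np.round(np.degrees((Rt.inv()*T).as_rotvec()),1))
E
python3 - <<'E'
from h import *
print(PAN,H,face(.19,1.5))
for th in np.arange(1.3,1.66,.05): print(round(th,2),np.round(proj("top",[face(.19,th)])[0],1),np.round(proj("side",[face(.19,th)])[0],1))
cor=[C@[sx*.095,sy*.14,.015]+PAN for sx in(-1,1) for sy in (-1,1)]
print(np.round(proj("top",cor)).tolist())
go(OFF+[0,0,.06])
E
```

```text
[ 0.52011126 -0.11220564  0.07      ] [ 0.61507402 -0.11486529  0.087     ] [ 0.63155234 -0.1153268   0.27864616]
1.3 [370.2 181.2] [277.9  96.9]
1.35 [370.3 176.5] [273.8  96.1]
1.4 [370.3 171.8] [269.8  95.4]
1.45 [370.3 167.2] [265.7  94.9]
1.5 [370.2 162.7] [261.7  94.6]
1.55 [370.  158.3] [257.7  94.5]
1.6 [369.9 154. ] [253.8  94.5]
1.65 [369.6 149.9] [249.9  94.7]
[[411.0, 269.0], [294.0, 266.0], [410.0, 191.0], [295.0, 188.0]]
t 0.1 tcp [ 0.2144 -0.4788  0.2261] rot [-3.14  -0.     0.421] dcm [ 35.8  -15.94   6.64] dr [-0.1  0.  25.7]
```

Call:
{"method": "step_arm", "body": {
  "increments": [
    {"delta_pos": [6, -2.7, 0], "dr": [0, 0, 5], "fingers": 1},
    {"delta_pos": [11.5, -5.2, 0], "dr": [0, 0, 10], "fingers": 1},
    {"delta_pos": [17, -7.6, 0], "dr": [0, 0, 15], "fingers": 1},
    {"delta_pos": [22.5, -10, 1], "dr": [0, 0, 20], "fingers": 1},
    {"delta_pos": [28, -12.5, 2], "dr": [0, 0, 25.7], "fingers": 1}
  ]
}}

```text
time: 0.72
tool_pos: [0.42, -0.2492, 0.2064]
tool_rot: [3.141, -0.0, -0.031]
contact_force: [0.8, -1.0, 0.3]
opening: 0.0464
grip_force: 0.0
```

```bash
python3 -c "
from h import *
go(OFF+[0,0,.02])"
```

```text
t 0.72 tcp [ 0.42   -0.2492  0.2064] rot [ 3.141 -0.    -0.031] dcm [ 5.4  -6.39  8.64] dr [ 0.  -0.  -0.2]
```

Call:
{"method": "step_arm", "body": {
  "increments": [
    {"delta_pos": [2.5, -3, 1], "dr": [0, 0, 0], "fingers": 1},
    {"delta_pos": [5.4, -6.4, 2], "dr": [0, 0, 0], "fingers": 1},
    {"delta_pos": [5.4, -6.4, 4.5], "dr": [0, 0, 0], "fingers": 1},
    {"delta_pos": [5.4, -6.4, 6.6], "dr": [0, 0, 0], "fingers": 1},
    {"delta_pos": [5.4, -6.4, 7], "dr": [0, 0, 0], "fingers": 1}
  ]
}}

```text
time: 1.35
tool_pos: [0.4739, -0.1876, 0.1353]
tool_rot: [-3.14, 0.003, -0.027]
contact_force: [-0.1, -0.5, -0.2]
opening: 0.0006
grip_force: 0.0
```

Run:
```python
from h import *
a=viewer.read_camera("top")[210:290,290:430,::-1];b=viewer.read_camera("side")[90:230,220:380,::-1]
f=lambda x,s:cv2.resize(x,None,fx=s,fy=s,interpolation=cv2.INTER_CUBIC)
A=f(a,2.5);B=f(b,2.5);o=np.zeros((max(len(A),len(B)),A.shape[1]+B.shape[1],3),np.uint8);o[:len(A),:A.shape[1]]=A;o[:len(B),A.shape[1]:]=B
cv2.imwrite("pics/c2.png",o);go(OFF)
```

```text
t 1.45 tcp [ 0.4746 -0.1883  0.1366] rot [-3.141e+00  1.000e-03 -2.800e-02] dcm [ 0.14 -0.13  3.66] dr [-0.  0.  0.]
```

View pics/c2.png

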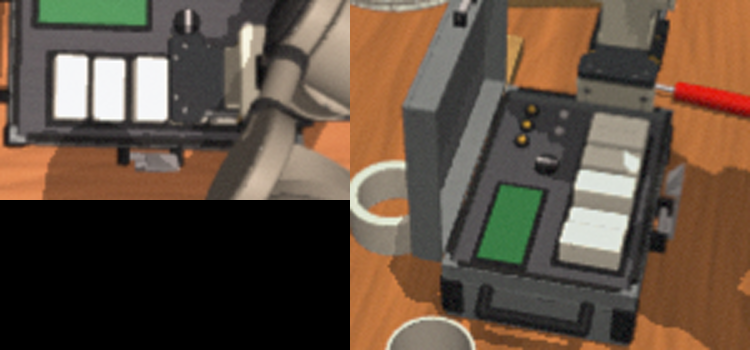

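The crops show the shut fingers over OFF, clear of the neighbouring key. The second key from the left sits lower, so that is the latched one.

Call:
{"method": "step_arm", "body": {
  "increments": [
    {"delta_pos": [0.1, -0.1, 2], "dr": [0, 0, 0], "fingers": 1},
    {"delta_pos": [0.1, -0.1, 3.3], "dr": [0, 0, 0], "fingers": 1},
    {"delta_pos": [0.1, -0.1, 3.8], "dr": [0, 0, 0], "fingers": 1},
    {"delta_pos": [0.1, -0.1, 4.2], "dr": [0, 0, 0], "fingers": 1},
    {"delta_pos": [0.1, -0.1, 4.5], "dr": [0, 0, 0], "fingers": 1}
  ]
}}

```text
time: 2.08
tool_pos: [0.4756, -0.1873, 0.0922]
tool_rot: [3.141, 0.0, -0.028]
contact_force: [-4.3, 0.9, 9.3]
opening: 0.0006
grip_force: 4.7
```

Call:
{"method": "step_arm", "body": {
  "increments": [
    {"delta_pos": [0, 0, 0.1], "dr": [0, 0, 0], "fingers": 1},
    {"delta_pos": [0, 0, 0.2], "dr": [0, 0, 0], "fingers": 1},
    {"delta_pos": [0, 0, 0.25], "dr": [0, 0, 0], "fingers": 1},
    {"delta_pos": [0, 0, 0.3], "dr": [0, 0, 0], "fingers": 1},
    {"delta_pos": [0, 0, 0.3], "dr": [0, 0, 0], "fingers": 1}
  ]
}}

```text
time: 2.7
tool_pos: [0.4756, -0.1873, 0.0894]
tool_rot: [3.141, 0.0, -0.028]
contact_force: [-3.7, 1.1, 4.9]
opening: 0.0005
grip_force: 2.7
```

Call:
{"method": "step_arm", "body": {
  "increments": [
    {"delta_pos": [0, 0, 0.05], "dr": [0, 0, 0], "fingers": 1},
    {"delta_pos": [0, 0, 0.1], "dr": [0, 0, 0], "fingers": 1},
    {"delta_pos": [0, 0, 0.15], "dr": [0, 0, 0], "fingers": 1},
    {"delta_pos": [0, 0, 0.2], "dr": [0, 0, 0], "fingers": 1},
    {"delta_pos": [0, 0, 0.2], "dr": [0, 0, 0], "fingers": 1}
  ]
}}

```text
time: 3.32
tool_pos: [0.4756, -0.1873, 0.0873]
tool_rot: [3.141, 0.0, -0.028]
contact_force: [-4.0, 1.0, 5.1]
opening: 0.0004
grip_force: 2.6
```

Call:
{"method": "step_arm", "body": {
  "increments": [
    {"delta_pos": [0, 0, 0.03], "dr": [0, 0, 0], "fingers": 1},
    {"delta_pos": [0, 0, 0.06], "dr": [0, 0, 0], "fingers": 1},
    {"delta_pos": [0, 0, 0.09], "dr": [0, 0, 0], "fingers": 1},
    {"delta_pos": [0, 0, 0.1], "dr": [0, 0, 0], "fingers": 1},
    {"delta_pos": [0, 0, 0.1], "dr": [0, 0, 0], "fingers": 1}
  ]
}}

```text
time: 3.95
tool_pos: [0.4758, -0.1874, 0.0857]
tool_rot: [3.141, -0.0, -0.028]
contact_force: [-3.7, -0.2, 3.8]
opening: 0.0006
grip_force: 2.2
```

Call:
{"method": "step_arm", "body": {
  "increments": [
    {"delta_pos": [0, 0, 0.03], "dr": [0, 0, 0], "fingers": 1},
    {"delta_pos": [0, 0, 0.06], "dr": [0, 0, 0], "fingers": 1},
    {"delta_pos": [0, 0, 0.09], "dr": [0, 0, 0], "fingers": 1},
    {"delta_pos": [0, 0, 0.1], "dr": [0, 0, 0], "fingers": 1},
    {"delta_pos": [0, 0, 0.1], "dr": [0, 0, 0], "fingers": 1}
  ]
}}

```text
time: 4.58
tool_pos: [0.476, -0.1873, 0.0847]
tool_rot: [3.141, -0.0, -0.028]
contact_force: [-1.8, -0.4, 2.0]
opening: 0.0004
grip_force: 1.3
```

Call:
{"method": "step_arm", "body": {
  "increments": [
    {"delta_pos": [0, 0, 0.03], "dr": [0, 0, 0], "fingers": 1},
    {"delta_pos": [0, 0, 0.06], "dr": [0, 0, 0], "fingers": 1},
    {"delta_pos": [0, 0, 0.09], "dr": [0, 0, 0], "fingers": 1},
    {"delta_pos": [0, 0, 0.1], "dr": [0, 0, 0], "fingers": 1},
    {"delta_pos": [0, 0, 0.1], "dr": [0, 0, 0], "fingers": 1}
  ]
}}

```text
time: 5.2
tool_pos: [0.476, -0.1873, 0.0838]
tool_rot: [3.141, -0.0, -0.028]
contact_force: [-0.3, -0.3, 2.0]
opening: 0.0001
grip_force: 1.2
```

Call:
{"method": "step_arm", "body": {
  "increments": [
    {"delta_pos": [0, 0, 0.03], "dr": [0, 0, 0], "fingers": 1},
    {"delta_pos": [0, 0, 0.06], "dr": [0, 0, 0], "fingers": 1},
    {"delta_pos": [0, 0, 0.09], "dr": [0, 0, 0], "fingers": 1},
    {"delta_pos": [0, 0, 0.1], "dr": [0, 0, 0], "fingers": 1},
    {"delta_pos": [0, 0, 0.1], "dr": [0, 0, 0], "fingers": 1}
  ]
}}

```text
time: 5.82
tool_pos: [0.476, -0.1874, 0.0831]
tool_rot: [3.141, -0.001, -0.028]
contact_force: [-1.3, -0.5, 6.4]
opening: 0.0002
grip_force: 3.0
```

Call:
{"method": "step_arm", "body": {
  "increments": [
    {"delta_pos": [0, 0, 0.02], "dr": [0, 0, 0], "fingers": 1},
    {"delta_pos": [0, 0, 0.04], "dr": [0, 0, 0], "fingers": 1},
    {"delta_pos": [0, 0, 0.06], "dr": [0, 0, 0], "fingers": 1},
    {"delta_pos": [0, 0, 0.08], "dr": [0, 0, 0], "fingers": 1},
    {"delta_pos": [0, 0, 0.08], "dr": [0, 0, 0], "fingers": 1}
  ]
}}

```text
time: 6.45
tool_pos: [0.476, -0.1874, 0.0823]
tool_rot: [3.141, -0.001, -0.028]
contact_force: [-2.3, 0.6, 6.9]
opening: 0.0001
grip_force: 3.1
```

Call:
{"method": "step_arm", "body": {
  "increments": [
    {"delta_pos": [0, 0, 0.02], "dr": [0, 0, 0], "fingers": 1},
    {"delta_pos": [0, 0, 0.04], "dr": [0, 0, 0], "fingers": 1},
    {"delta_pos": [0, 0, 0.06], "dr": [0, 0, 0], "fingers": 1},
    {"delta_pos": [0, 0, 0.08], "dr": [0, 0, 0], "fingers": 1},
    {"delta_pos": [0, 0, 0.08], "dr": [0, 0, 0], "fingers": 1}
  ]
}}

```text
time: 7.08
tool_pos: [0.476, -0.1874, 0.0818]
tool_rot: [3.141, -0.001, -0.028]
contact_force: [-2.1, 1.5, 8.9]
opening: 0.0003
grip_force: 4.5
```

Call:
{"method": "step_arm", "body": {
  "increments": [
    {"delta_pos": [0, 0, 0.02], "dr": [0, 0, 0], "fingers": 1},
    {"delta_pos": [0, 0, 0.04], "dr": [0, 0, 0], "fingers": 1},
    {"delta_pos": [0, 0, 0.06], "dr": [0, 0, 0], "fingers": 1},
    {"delta_pos": [0, 0, 0.08], "dr": [0, 0, 0], "fingers": 1},
    {"delta_pos": [0, 0, 0.08], "dr": [0, 0, 0], "fingers": 1}
  ]
}}

```text
time: 7.7
tool_pos: [0.476, -0.1874, 0.0817]
tool_rot: [3.141, -0.001, -0.028]
contact_force: [-3.3, 1.6, 14.9]
opening: 0.0004
grip_force: 7.7
```

The force rose with no further travel, so the key is at the stop. Lifting off to check.

Call:
{"method": "step_arm", "body": {
  "increments": [
    {"delta_pos": [0, 0, -2], "dr": [0, 0, 0], "fingers": 1},
    {"delta_pos": [0, 0, -8], "dr": [0, 0, 0], "fingers": 1},
    {"delta_pos": [0, 0, -14], "dr": [0, 0, 0], "fingers": 1},
    {"delta_pos": [0, 0, -20], "dr": [0, 0, 0], "fingers": 1},
    {"delta_pos": [0, -3, -25.5], "dr": [0, 0, 0], "fingers": 1}
  ]
}}

```text
time: 8.32
tool_pos: [0.4765, -0.1581, 0.337]
tool_rot: [3.141, -0.001, -0.03]
contact_force: [0.5, 0.5, -0.5]
opening: 0.0004
grip_force: 0.0
```

Run:
```python
from h import *
b=viewer.read_camera("side")[60:230,220:380,::-1]
cv2.imwrite("pics/c3.png",cv2.resize(b,None,fx=3.5,fy=3.5,interpolation=cv2.INTER_CUBIC))
P=face(.19,1.53);print(P)
q=face(.16,1.53)+[.045,0,0];q[2]=.33;go(q)
```

```text
[ 0.6372912  -0.11548753  0.27806546]
t 8.38 tcp [ 0.4785 -0.1551  0.3447] rot [ 3.138 -0.012 -0.027] dcm [20.37 -4.53  1.7 ] dr [ 0.2 -0.7  0. ]
```

View pics/c3.png

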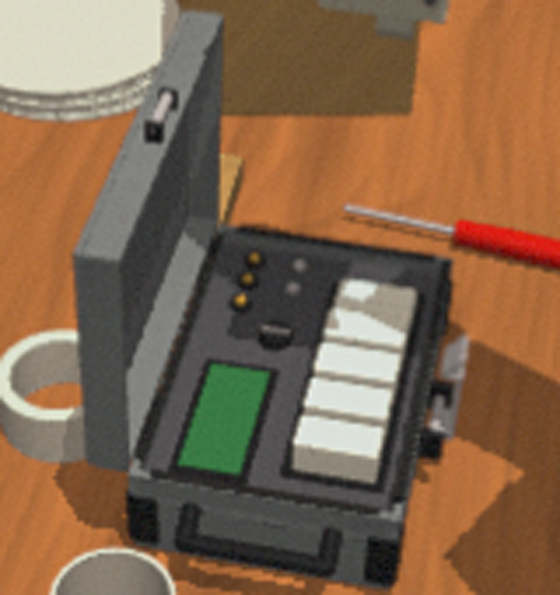

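The four range keys look level in this crop. I'll check OFF's height numerically against predicted corners.

Run:
```python
from h import *
for nm,c,hw in(("OFF",-.076,.023),("k1",-.030,.015),("k2",.008,.015),("k3",.046,.015),("k4",.084,.015)):
  for z in(.03,.014):
    P=[PAN+C@[-.042+sx*.03,c+sy*hw,z] for sx,sy in((1,1),(1,-1),(-1,-1),(-1,1))]
    print(nm,z,np.round((proj("side",P)-[220,60])*3.5).tolist())
```

```text
OFF 0.03 [[331.0, 300.0], [341.0, 261.0], [418.0, 272.0], [410.0, 312.0]]
OFF 0.014 [[330.0, 315.0], [340.0, 277.0], [417.0, 288.0], [408.0, 327.0]]
k1 0.03 [[322.0, 333.0], [329.0, 306.0], [408.0, 319.0], [402.0, 346.0]]
k1 0.014 [[321.0, 349.0], [328.0, 322.0], [407.0, 334.0], [401.0, 361.0]]
k2 0.03 [[312.0, 368.0], [320.0, 340.0], [401.0, 353.0], [395.0, 381.0]]
k2 0.014 [[311.0, 384.0], [319.0, 356.0], [399.0, 369.0], [393.0, 397.0]]
k3 0.03 [[302.0, 405.0], [310.0, 376.0], [393.0, 389.0], [387.0, 418.0]]
k3 0.014 [[302.0, 420.0], [309.0, 391.0], [391.0, 405.0], [385.0, 434.0]]
k4 0.03 [[292.0, 443.0], [300.0, 413.0], [385.0, 426.0], [378.0, 457.0]]
k4 0.014 [[291.0, 459.0], [299.0, 428.0], [383.0, 442.0], [376.0, 473.0]]
```

OFF's far edge at (340,280)–(417,288) matches the down height, and the range keys match the up height. Next, go over the lid and down behind it.

Call:
{"method": "step_arm", "body": {
  "increments": [
    {"delta_pos": [5, -1, 0], "dr": [0, 0, 0], "fingers": 1},
    {"delta_pos": [10, -2, 0], "dr": [0, 0, 0], "fingers": 1},
    {"delta_pos": [15, -3, 0], "dr": [0, 0, 0], "fingers": 1},
    {"delta_pos": [20.5, -4.5, 0], "dr": [0, 0, 0], "fingers": 1},
    {"delta_pos": [20.5, -4.5, 2], "dr": [0, 0, 0], "fingers": 1}
  ]
}}

```text
time: 9.0
tool_pos: [0.6873, -0.1171, 0.3118]
tool_rot: [-3.141, -0.001, -0.025]
contact_force: [-0.7, -0.6, -0.6]
opening: 0.0007
grip_force: 0.0
```

Run:
```python
from h import *
q=face(.165,1.53)+[.035,0,0];go(q)
for th in np.arange(1.6,-.01,-.1):
  f=face(.165,th)+C@[.0095,0,0]; print(round(th,2),np.round(100*(C.T@(f-face(.165,1.6)-C@[.0095,0,0])),2))
```

```text
t 9.0 tcp [ 0.6873 -0.1171  0.3118] rot [-3.141e+00 -1.000e-03 -2.500e-02] dcm [-1.41 -0.12  5.87] dr [-0.  -0.1  0.2]
1.6 [-0.  0.  0.]
1.5 [-1.66 -0.    0.27]
1.4 [-3.33 -0.    0.36]
1.3 [-5.   0.   0.3]
1.2 [-6.66 -0.    0.06]
1.1 [-8.29  0.   -0.34]
1.0 [-9.87  0.   -0.9 ]
0.9 [-11.39   0.    -1.62]
0.8 [-12.82   0.    -2.48]
0.7 [-14.17  -0.    -3.48]
0.6 [-15.4    0.    -4.61]
0.5 [-16.52  -0.    -5.86]
0.4 [-17.51   0.    -7.22]
0.3 [-18.36   0.    -8.66]
0.2 [-19.06   0.   -10.19]
0.1 [-19.6    0.   -11.77]
-0.0 [-19.98   0.   -13.41]
```

Call:
{"method": "step_arm", "body": {
  "increments": [
    {"delta_pos": [0, 0, 3], "dr": [0, 0, 0], "fingers": 1},
    {"delta_pos": [0, 0, 6], "dr": [0, 0, 0], "fingers": 1},
    {"delta_pos": [-1.5, 0, 6], "dr": [0, 0, 0], "fingers": 1},
    {"delta_pos": [-2.5, 0, 6], "dr": [0, 0, 0], "fingers": 1},
    {"delta_pos": [-3.5, 0, 6], "dr": [0, 0, 0], "fingers": 1}
  ]
}}

```text
time: 9.62
tool_pos: [0.6482, -0.117, 0.2547]
tool_rot: [-3.141, -0.002, -0.028]
contact_force: [3.4, 0.6, 1.3]
opening: 0.0004
grip_force: 2.0
```

Call:
{"method": "step_arm", "body": {
  "increments": [
    {"delta_pos": [-0.5, 0, 0], "dr": [0, 0, 0], "fingers": 1},
    {"delta_pos": [-1, 0, 0], "dr": [0, 0, 0], "fingers": 1},
    {"delta_pos": [-1.5, 0, 0], "dr": [0, 0, 0], "fingers": 1},
    {"delta_pos": [-2, 0, 0], "dr": [0, 0, 0], "fingers": 1},
    {"delta_pos": [-2.5, 0, 0], "dr": [0, 0, 0], "fingers": 1}
  ]
}}

```text
time: 10.25
tool_pos: [0.6226, -0.1164, 0.2555]
tool_rot: [3.141, -0.001, -0.028]
contact_force: [2.7, 0.3, 3.1]
opening: 0.0004
grip_force: 2.0
```

Call:
{"method": "step_arm", "body": {
  "increments": [
    {"delta_pos": [-1.7, 0, 0.1], "dr": [0, 0, 0], "fingers": 1},
    {"delta_pos": [-3.3, 0, 0.4], "dr": [0, 0, 0], "fingers": 1},
    {"delta_pos": [-5, 0, 0.8], "dr": [0, 0, 0], "fingers": 1},
    {"delta_pos": [-6.5, 0, 1.4], "dr": [0, 0, 0], "fingers": 1},
    {"delta_pos": [-8, 0, 2.2], "dr": [0, 0, 0], "fingers": 1}
  ]
}}

```text
time: 10.88
tool_pos: [0.5416, -0.1141, 0.2327]
tool_rot: [-3.142, 0.001, -0.028]
contact_force: [1.4, -0.9, 0.9]
opening: 0.0004
grip_force: 1.3
```

Run:
```python
from h import *
from scipy.optimize import fsolve
s=robot.observe();p=C.T@(s["tool_pos"]-H);a=np.array([p[0]-.0095,p[2]]);print(a,s["tool_pos"],s["contact_force"])
r=np.sqrt(a@a-.03**2);th=np.arctan2(a[1],-a[0])-np.arctan2(.03,r);print("r",r,"th",th)
for t in np.arange(th-.1,-.01,-.1):
  f=face(r,t)+C@[.0095,0,0];print(round(t,2),np.round(100*(C.T@(f-s["tool_pos"])),2))
```

```text
[-0.08292648  0.14574661] [ 0.54163959 -0.11412132  0.23274661] [ 1.43628102 -0.93200094  0.86274115]
r 0.16498143838686216 th 0.8736269437261038
0.77 [-1.41  0.13 -0.9 ]
0.67 [-2.73  0.13 -1.94]
0.57 [-3.94  0.13 -3.1 ]
0.47 [-5.02  0.13 -4.38]
0.37 [-5.97  0.13 -5.76]
0.27 [-6.78  0.13 -7.23]
0.17 [-7.44  0.13 -8.77]
0.07 [ -7.94   0.13 -10.37]
```

Call:
{"method": "step_arm", "body": {
  "increments": [
    {"delta_pos": [-1.4, 0, 0.9], "dr": [0, 0, 0], "fingers": 1},
    {"delta_pos": [-2.7, 0, 2], "dr": [0, 0, 0], "fingers": 1},
    {"delta_pos": [-3.9, 0, 3.1], "dr": [0, 0, 0], "fingers": 1},
    {"delta_pos": [-5, 0, 4.4], "dr": [0, 0, 0], "fingers": 1},
    {"delta_pos": [-6, 0, 5.8], "dr": [0, 0, 0], "fingers": 1}
  ]
}}

```text
time: 11.5
tool_pos: [0.4814, -0.1124, 0.1744]
tool_rot: [-3.141, 0.002, -0.028]
contact_force: [1.1, 0.3, 1.7]
opening: 0.0002
grip_force: 0.7
```

Call:
{"method": "step_arm", "body": {
  "increments": [
    {"delta_pos": [-0.4, 0, 0.7], "dr": [0, 0, 0], "fingers": 1},
    {"delta_pos": [-0.8, 0, 1.5], "dr": [0, 0, 0], "fingers": 1},
    {"delta_pos": [-1.1, 0, 2.3], "dr": [0, 0, 0], "fingers": 1},
    {"delta_pos": [-1.4, 0, 3.0], "dr": [0, 0, 0], "fingers": 1},
    {"delta_pos": [-1.6, 0, 3.8], "dr": [0, 0, 0], "fingers": 1}
  ]
}}

```text
time: 12.12
tool_pos: [0.4667, -0.1121, 0.1368]
tool_rot: [3.141, 0.0, -0.028]
contact_force: [-0.9, -0.3, 2.2]
opening: 0.0006
grip_force: 0.7
```

Run:
```python
from h import *
s=robot.observe();print(C.T@(s["tool_pos"]-H))
for n in("side",):
  b=viewer.read_camera(n)[60:230,220:380,::-1]
  cv2.imwrite("pics/c4.png",cv2.resize(b,None,fx=3.5,fy=3.5,interpolation=cv2.INTER_CUBIC))
```

```text
[-0.14837576 -0.00139189  0.04975106]
```

View pics/c4.png

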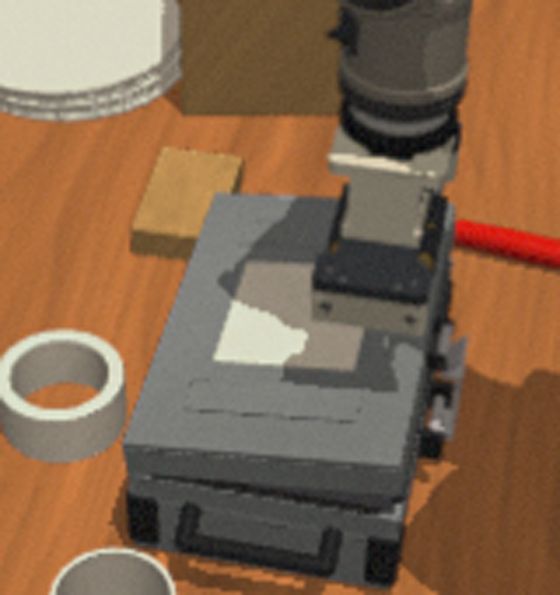

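The crop shows the lid nearly shut with the fingers on its front part and the other things undisturbed. I'll shift 1.5 cm toward the front edge and push down.

Call:
{"method": "step_arm", "body": {
  "increments": [
    {"delta_pos": [-0.7, 0, -0.5], "dr": [0, 0, 0], "fingers": 1},
    {"delta_pos": [-1.5, 0, -0.5], "dr": [0, 0, 0], "fingers": 1},
    {"delta_pos": [-1.5, 0, 0.2], "dr": [0, 0, 0], "fingers": 1},
    {"delta_pos": [-1.5, 0, 0.7], "dr": [0, 0, 0], "fingers": 1},
    {"delta_pos": [-1.5, 0, 1.1], "dr": [0, 0, 0], "fingers": 1}
  ]
}}

```text
time: 12.8
tool_pos: [0.4515, -0.1116, 0.1258]
tool_rot: [-3.142, 0.001, -0.028]
contact_force: [-2.0, 0.1, 4.0]
opening: 0.0006
grip_force: 1.8
```

Call:
{"method": "step_arm", "body": {
  "increments": [
    {"delta_pos": [0, 0, 0.2], "dr": [0, 0, 0], "fingers": 1},
    {"delta_pos": [0, 0, 0.3], "dr": [0, 0, 0], "fingers": 1},
    {"delta_pos": [0, 0, 0.4], "dr": [0, 0, 0], "fingers": 1},
    {"delta_pos": [0, 0, 0.5], "dr": [0, 0, 0], "fingers": 1},
    {"delta_pos": [0, 0, 0.5], "dr": [0, 0, 0], "fingers": 1}
  ]
}}

```text
time: 13.42
tool_pos: [0.4514, -0.1116, 0.1215]
tool_rot: [3.141, 0.001, -0.028]
contact_force: [-5.2, 1.0, 8.0]
opening: 0.0006
grip_force: 3.9
```

Call:
{"method": "step_arm", "body": {
  "increments": [
    {"delta_pos": [0, 0, 0.1], "dr": [0, 0, 0], "fingers": 1},
    {"delta_pos": [0, 0, 0.2], "dr": [0, 0, 0], "fingers": 1},
    {"delta_pos": [0, 0, 0.3], "dr": [0, 0, 0], "fingers": 1},
    {"delta_pos": [0, 0, 0.35], "dr": [0, 0, 0], "fingers": 1},
    {"delta_pos": [0, 0, 0.4], "dr": [0, 0, 0], "fingers": 1}
  ]
}}

```text
time: 14.05
tool_pos: [0.4508, -0.1116, 0.1182]
tool_rot: [3.141, 0.002, -0.027]
contact_force: [-9.5, 1.1, 16.5]
opening: 0.0003
grip_force: 8.2
```

Call:
{"method": "step_arm", "body": {
  "increments": [
    {"delta_pos": [0, 0, 0.05], "dr": [0, 0, 0], "fingers": 1},
    {"delta_pos": [0, 0, 0.1], "dr": [0, 0, 0], "fingers": 1},
    {"delta_pos": [0, 0, 0.15], "dr": [0, 0, 0], "fingers": 1},
    {"delta_pos": [0, 0, 0.2], "dr": [0, 0, 0], "fingers": 1},
    {"delta_pos": [0, 0, 0.2], "dr": [0, 0, 0], "fingers": 1}
  ]
}}

```text
time: 14.68
tool_pos: [0.4506, -0.1116, 0.117]
tool_rot: [3.141, 0.002, -0.027]
contact_force: [-13.1, 1.6, 26.0]
opening: 0.0004
grip_force: 13.0
```

Call:
{"method": "step_arm", "body": {
  "increments": [
    {"delta_pos": [0, 0, 0.05], "dr": [0, 0, 0], "fingers": 1},
    {"delta_pos": [0, 0, 0.1], "dr": [0, 0, 0], "fingers": 1},
    {"delta_pos": [0, 0, 0.1], "dr": [0, 0, 0], "fingers": 1},
    {"delta_pos": [0, 0, 0.1], "dr": [0, 0, 0], "fingers": 1},
    {"delta_pos": [0, 0, 0.1], "dr": [0, 0, 0], "fingers": 1}
  ]
}}

```text
time: 15.3
tool_pos: [0.4507, -0.1116, 0.1169]
tool_rot: [3.141, 0.001, -0.027]
contact_force: [-16.3, 2.4, 34.7]
opening: 0.0006
grip_force: 17.5
```

Call:
{"method": "step_arm", "body": {
  "increments": [
    {"delta_pos": [0, 0, -0.2], "dr": [0, 0, 0], "fingers": 1},
    {"delta_pos": [0, 0, -0.3], "dr": [0, 0, 0], "fingers": 1},
    {"delta_pos": [0, 0, -0.4], "dr": [0, 0, 0], "fingers": 1},
    {"delta_pos": [0, 0, -0.4], "dr": [0, 0, 0], "fingers": 1},
    {"delta_pos": [0, 0, -0.4], "dr": [0, 0, 0], "fingers": 1}
  ]
}}

```text
time: 15.92
tool_pos: [0.4523, -0.1118, 0.1181]
tool_rot: [3.141, -0.001, -0.028]
contact_force: [1.7, -0.5, 0.0]
opening: 0.0005
grip_force: 0.6
```

At zero force the lid rose at most about 1 mm, so the catch is holding. Retreating and checking.

Call:
{"method": "step_arm", "body": {
  "increments": [
    {"delta_pos": [0, 0, -2], "dr": [0, 0, 0], "fingers": 1},
    {"delta_pos": [0, 0, -7], "dr": [0, 0, 0], "fingers": 1},
    {"delta_pos": [0, 0, -12], "dr": [0, 0, 0], "fingers": 1},
    {"delta_pos": [0, 0, -16], "dr": [0, 0, 0], "fingers": 1},
    {"delta_pos": [0, 0, -16], "dr": [0, 0, 0], "fingers": 1}
  ]
}}

```text
time: 16.55
tool_pos: [0.4533, -0.1122, 0.2809]
tool_rot: [3.139, -0.006, -0.028]
contact_force: [0.5, 0.4, -0.2]
opening: 0.0004
grip_force: 0.0
```

Run:
```python
from h import *
b=viewer.read_camera("side")[100:230,240:380,::-1]
cv2.imwrite("pics/c5.png",cv2.resize(b,None,fx=4.5,fy=4.5,interpolation=cv2.INTER_CUBIC))
P=[H+C@[-.19*np.cos(t)+.03*np.sin(t),y,.19*np.sin(t)+.03*np.cos(t)] for t in(.004,.02,.04) for y in(.14,)]
print(np.round((proj("side",P)-[240,100])*4.5,1).tolist(), robot.observe()["contact_force"])
```

```text
[[430.0, 448.8], [429.5, 444.7], [428.8, 439.5]] [ 0.50382886  0.57023168 -1.16157287]
```

View pics/c5.png

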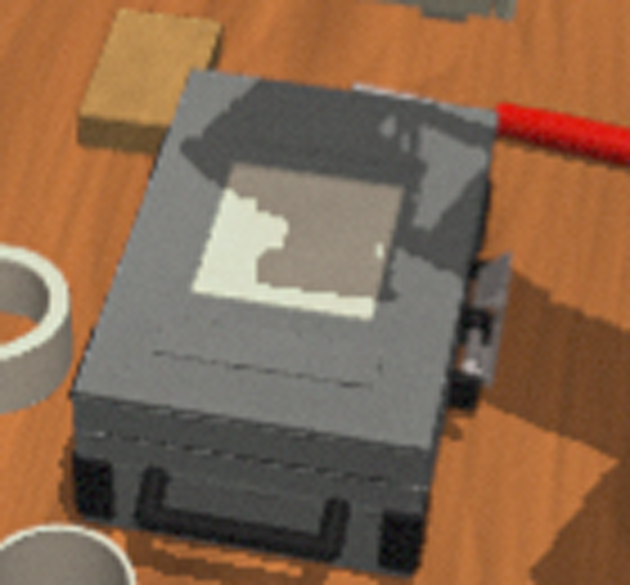

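The lid lies flush, its front corner at about (430,449) matches the shut position, and the hook stands upright at the striker. Handing in.

```bash
python3 -c "
from cell import robot
print(robot.hand_in())"
```

```text
the job is handed in; nothing more can be done
None
```

I handed the job in at about 17 s of the 51 s. OFF was pressed to its stop and looked latched, with all four range keys up. The lid is shut and appears held by its catch: it stayed within about 1 mm when I let go. The other items I could see weren't moved, and no verdict came back from the hand-in.

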